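# Heft two specimen cases and sort heavy from light

## Robot

A 6-joint arm with a two-finger parallel gripper is mounted at the origin on a cart in front of the work surface, level with it; the furniture and walls round the work are solid. World frame = base frame: x ahead of the robot, y to its left, z up, the work surface at z = 0. Lengths are in mm, angles in rad, forces in N, time in s.
With the tool pointing down it reaches from about 350 to 975 mm from the base axis. Payload 7.1 kg.
Tool frame: the origin (TCP) lies at the very end of the fingers, on their centre line; the grasp point (between the pads) lies ctrl.hold_point_z behind it (ctrl.hold_point_z is the distance from the TCP to the grasp point, in mm); z points along the fingers, y is the line along which they close (so a half turn about z gives the same grasp; the last joint's range is limited). The gripper opens to 88 mm and grips with 3 to 60 N. Pads are 20 mm wide; open, the fingers measure 115 mm over their backs; the gripper's body (75 mm by 178 mm) begins 61 mm behind the grasp point.
Start: joints at [1.187, 0.423, 1.63, -0, 1.089, -0.019], TCP at [222.944, 583.867, 222.675] pointing down, gripper open.
Joint ranges: [-3, 3], [-0.9, 2.11], [0.09, 2.58], [-1.31, 4.45], [0.11, 2.69], [-2.54, 2.54]. Speed limits (rad/s): [2.39, 2.39, 3.01, 3.14, 3.14, 3.14].

## Interface

Orientations are given as a rotation vector (axis times angle).
In Python, from workcell import ctrl gives the robot as it stands. The module is installed in compiled form; this text tells all that it offers.
- The arm moves only by the shell command python3 -m creep 'ROWS'. ROWS is JSON, a list of rows, each an object with "translation": the shift along the tool's x, y, z in mm, a list of three; "angular": the turn, a rotation vector about the tool's x, y, z in rad, a list of three; "jaw": the opening, from 0 (shut) to 1 (fully open). A call has exactly 8 rows; each row is the pose to reach, as a shift and turn from the pose commanded when the call began, along the tool's axes at that moment; what a row does not reach only later rows make up. A row lasts 1/8 s, in which the tool goes at most 62.5 mm and 10.7 degrees, less where a joint would pass 70% of its speed; a pose out of reach is approached as far as the arm can. A call with a gripper value outside its range is refused whole. The fingers move at their own pace and stop on an object; the grip force is fixed at half the most. Time passes only in rows, so rows that repeat a pose let the fingers close, or fill a call up. It gives the time, the measured TCP pose, the force, the opening and the grip force at its end, in the units of the state.
- ctrl.get_obs(): the state, without advancing time (a new reading comes with each control period).
- ctrl.get_image(name): name is "side" or "top"; returns the picture (480x640x3 uint8, red, green, blue); there is no depth.
- ctrl.camera_info(name): a dict with "camera_matrix" (3x3 intrinsics, pixels), "world_from_camera" (4x4, takes a point from camera to world coordinates). Camera axes: x right, y up, looking along -z (the intrinsics and any distortion apply to the point x, -y, -z); pixel columns grow to the right and rows downward; lengths in mm; the calibration is good to about 2 mm. A picture is of the moment at which its call begins. camera_info takes no time and is no camera call.
- ctrl.close_job(): hands the job in; it is judged then, once.
Trained networks look in the newest picture that a camera, given by its name, has taken for a name from the list of things; names that differ only in an ending like _2 or _b are one class to them, and where a whole thing is asked for, a point or a joint stands for the part that bears it (a point fixed in the world has none). Each returns a list of dicts, best first, with "score" (0 to 1); they miss things now and then, are a little off and sometimes report something else, mostly with a low value. They report only what shows in the picture. A call takes as long as a camera call. They do not tell look-alikes from the thing itself.
- ctrl.look_for(camera, label): "rect" ([left, top, right, bottom] in pixels, round what is visible of it).
The state is a dict: "t": time; "qpos": joint angles; "qvel": joint speeds; "joint_torque": joint torques, N m; "ee_pos": TCP position; "orientation": TCP orientation; "ft_force": force on the tool from outside, world axes, zero at the start; "moment": the same for the moment, N m; "width": finger opening in mm; "grasp_force": force on a finger pad.
Only numpy, scipy, OpenCV 4.12 (cv2) and the standard library are available. Lean on these libraries where they do the work, as an engineer would, in place of code of your own. Each camera call takes 0.05 s, during which the arm holds its last target. There are 200 camera calls.

## Task

Two closed specimen cases look alike, but one holds dense ore and the other light pumice. Feel their weights by gripping the leaning end flap and raising that end about a centimetre, the far end staying on the table, and holding it for a moment: first the case with the red flap, then the one with the blue flap. Then set the heavy case flat in the yellow tray and the light case flat in the green tray, without letting a case drop or tip over and without disturbing the stones and the bottle.

Things in the scene. Friction and masses are not known exactly. Their poses are not given: they have to be found in the camera images.
- case_red: closed grey case, black lid, red flap on its -x end; 120 long (x) x 80 wide (y) x 50 high. Origin: centre of underside, z up. Mid-lid black carrying bar 50 long (x), 12 thick (y), 26 high (top at z 76). Filling hidden and centred: one case weighs 0.75-0.92 kg, the other 0.2-0.35 kg; either may be the heavy one. Raised by the flap, its end takes roughly half the weight.
- case_red_tab (a point): grip point on the red flap (8 thick, 80 wide, 50 long), hinged to the lid's -x edge, sprung softly against a stop where it leans outward 30 degrees from vertical; it yields only further outward, to 50. Upper end 95 above the underside. Point: mid thickness and width, 30 up from the hinge line; in the case's frame x -71, z +76. Its z points up along the flap, x across it. Grip across its thickness
- case_red_toe (a point): middle of the bottom edge at the +x end of the case with the red flap (the edge it pivots on when the flap end is raised); axes as the case's
- case_blue: closed grey case, black lid, blue flap on its -x end; 120 long (x) x 80 wide (y) x 50 high. Origin: centre of underside, z up. Mid-lid black carrying bar 50 long (x), 12 thick (y), 26 high (top at z 76). Filling hidden and centred: one case weighs 0.75-0.92 kg, the other 0.2-0.35 kg; either may be the heavy one. Raised by the flap, its end takes roughly half the weight.
- case_blue_tab (a point): grip point on the blue flap (8 thick, 80 wide, 50 long), hinged to the lid's -x edge, sprung softly against a stop where it leans outward 30 degrees from vertical; it yields only further outward, to 50. Upper end 95 above the underside. Point: mid thickness and width, 30 up from the hinge line; in the case's frame x -71, z +76. Its z points up along the flap, x across it. Grip across its thickness
- case_blue_toe (a point): middle of the bottom edge at the +x end of the case with the blue flap (the edge it pivots on when the flap end is raised); axes as the case's
- tray_yellow: yellow shallow tray for the heavy case, fixed to the table: 150 long (its x) x 110 wide (its y), walls 3 thick and 14 high, inner floor 3 above its origin, which is the centre of its underside (table level). A case fits in lengthwise, either way round, with 12 to spare on each side
- tray_green: green shallow tray for the light case, fixed to the table: 150 long (its x) x 110 wide (its y), walls 3 thick and 14 high, inner floor 3 above its origin, which is the centre of its underside (table level). A case fits in lengthwise, either way round, with 12 to spare on each side
- gabbro_dark: dark rough stone about 52x74x47 standing loose behind the cases; a bystander; origin at the centre of its underside
- ore_green: brownish stone with green patches about 44x62x40 standing loose at the back; a bystander; origin at the centre of its underside
- bottle_green: small green dropper bottle, 28 across, 65 high, standing loose beside the cases; a bystander; origin at the centre of its underside
Mind the look-alikes: they are no part of the job. Leave any brown or white look-alike of the case_blue alone. What is shaped like the case_red but orange is not meant.

How it is judged:
By the outcome, as a careful person would: the job done as asked, in the order asked, and still so for the second after the job is handed in, with the robot touching nothing.
It also fails if it takes over 72 s, if anything falls off the work surface, if the arm or the gripper's body presses on something with over 40 N, if the wrist force passes 120 N, or if a joint passes its speed limit or range.

## Working session

There is one attempt and no reset: what is moved stays moved. The work goes in short steps, Python scripts to look and compute and a shell command to move; the robot and the scene stay as the last step left them, time stands still between calls to the robot, and variables do not carry over. Pictures are saved under pics/ and viewed, at most 11 in all, crops included, and the job is handed in when it is done.

```bash
mkdir -p pics; python3 - <<'E'
from workcell import ctrl
import cv2,numpy as np
np.set_printoptions(precision=3,suppress=True)
for n in("top","side"):
    im=ctrl.get_image(n); cv2.imwrite(f"pics/{n}0.png",im[:,:,::-1])
    c=ctrl.camera_info(n); print(n,c)
    for l in("case_red","case_blue","case_red_tab","case_blue_tab","tray_yellow","tray_green","gabbro_dark","ore_green","bottle_green"):
        print(l,[(np.round(d["rect"]).tolist(),round(d["score"],2)) for d in ctrl.look_for(n,l)[:4]])
print(ctrl.hold_point_z,ctrl.get_obs())
E
```

```text
top {'camera_matrix': array([[505.203,   0.   , 318.273],
       [  0.   , 505.203, 234.578],
       [  0.   ,   0.   ,   1.   ]]), 'world_from_camera': array([[  -0.01 ,    0.983,   -0.182,  327.208],
       [  -1.   ,   -0.008,    0.014,   24.352],
       [   0.013,    0.182,    0.983, 1266.371],
       [   0.   ,    0.   ,    0.   ,    1.   ]])}
case_red [([310.0, 169.0, 373.0, 216.0], 0.97), ([128.0, 143.0, 203.0, 197.0], 0.77)]
case_blue [([338.0, 299.0, 406.0, 355.0], 0.89), ([188.0, 310.0, 255.0, 368.0], 0.79), ([276.0, 242.0, 339.0, 285.0], 0.67)]
case_red_tab [([356.0, 166.0, 375.0, 207.0], 0.65), ([125.0, 144.0, 152.0, 181.0], 0.61)]
case_blue_tab [([232.0, 329.0, 257.0, 368.0], 0.92), ([322.0, 240.0, 340.0, 275.0], 0.78), ([380.0, 319.0, 405.0, 351.0], 0.6)]
tray_yellow [([146.0, 234.0, 216.0, 291.0], 0.73)]
tray_green [([426.0, 249.0, 487.0, 305.0], 0.92)]
gabbro_dark [([341.0, 144.0, 373.0, 169.0], 0.88)]
ore_green [([220.0, 159.0, 232.0, 184.0], 0.91)]
bottle_green []
side {'camera_matrix': array([[542.156,   0.   , 318.248],
       [  0.   , 542.156, 240.961],
       [
[... 699 characters left out ...]
 342.0, 420.0, 413.0], 0.75)]
tray_green [([330.0, 201.0, 379.0, 231.0], 0.59)]
gabbro_dark [([226.0, 238.0, 246.0, 264.0], 0.56)]
ore_green [([216.0, 321.0, 254.0, 346.0], 0.87)]
bottle_green [([263.0, 299.0, 279.0, 329.0], 0.96)]
18.700000000000003 {'t': 1.0, 'qpos': array([ 1.187,  0.423,  1.63 ,  0.   ,  1.089, -0.019]), 'qvel': array([ 0.   ,  0.001,  0.001,  0.   , -0.   , -0.001]), 'joint_torque': array([  0.   , -54.458, -27.405,   0.064,   0.017,  -0.   ]), 'ee_pos': array([222.943, 583.899, 222.697]), 'orientation': array([-0.57 , -3.089, -0.   ]), 'ft_force': array([ 0.292,  0.356, -0.111]), 'moment': array([-0.024, -0.054,  0.003]), 'grasp_force': 0.0, 'width': 88.03636487166348}
```

View pics/top0.png

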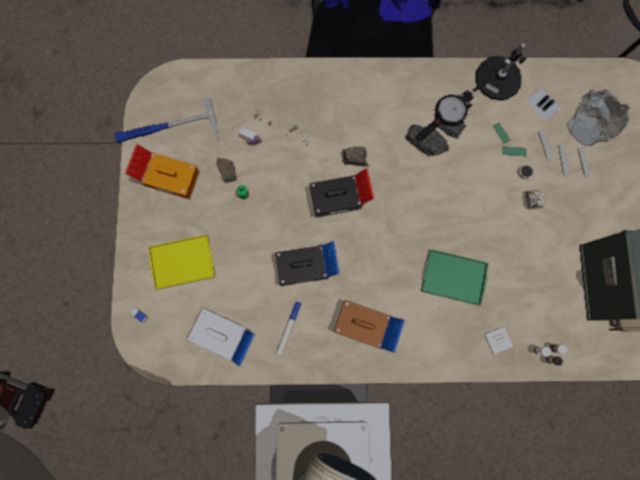

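View pics/side0.png

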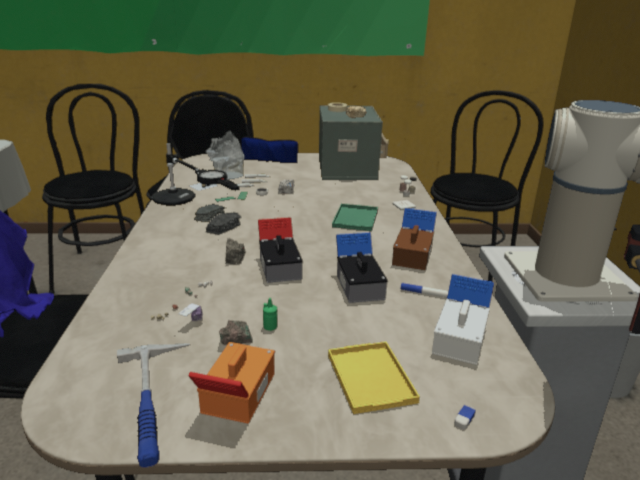

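The top picture shows the wanted black-lidded cases: red flap at about (340,193), blue flap at about (307,264). Things that could be mistaken for them are the orange case with a red flap (165,173), the white case with a blue flap (220,335) and the brown case with a blue flap (368,325). Yellow tray is at (182,262), green tray at (455,277), stones at (355,156) and (227,170), and the bottle at (242,191). Next I'll take close crops and measure.

```bash
cat > h.py <<'E'
from workcell import ctrl
import cv2,numpy as np
from scipy.spatial.transform import Rotation as R
from scipy.optimize import minimize
np.set_printoptions(precision=3,suppress=True)
def unproj(n,uv,z):
    c=ctrl.camera_info(n);K=c["camera_matrix"];T=c["world_from_camera"]
    uv=np.atleast_2d(uv);d=np.c_[(uv[:,0]-K[0,2])/K[0,0],-(uv[:,1]-K[1,2])/K[1,1],-np.ones(len(uv))]@T[:3,:3].T
    return T[:3,3]+d*((z-T[2,3])/d[:,2])[:,None]
def proj(n,P):
    c=ctrl.camera_info(n);K=c["camera_matrix"];T=c["world_from_camera"]
    q=(np.atleast_2d(P)-T[:3,3])@T[:3,:3]
    return np.c_[K[0,2]+K[0,0]*q[:,0]/-q[:,2],K[1,2]+K[1,1]*q[:,1]/q[:,2]]
def flapmask(im,rect,col,m=3):
    h=cv2.cvtColor(im,cv2.COLOR_RGB2HSV).astype(int);l,t,r,b=[int(v) for v in rect];M=np.zeros(im.shape[:2],bool);M[t-m:b+m,l-m:r+m]=1
    H,S,V=h[...,0],h[...,1],h[...,2]
    c={"red":((H<6)|(H>172))&(S>150)&(V>60),"blue":(H>100)&(H<125)&(S>140)&(V>50),"yellow":(H>22)&(H<35)&(S>150),"green":(H>60)&(H<90)&(S>90)}[col]
    return M&c
def boxpts(x0,x1,y0,y1,z0,z1): return np.array([[x,y,z] for x in(x0,x1) for y in(y0,y1) for z in(z0,z1)],float)
a=np.radians(30);u=np.array([-np.sin(a),0,np.cos(a)]);nn=np.array([np.cos(a),0,np.sin(a)])
TAB=np.array([-71,0,76.])
FLAP=np.array([TAB+u*s+nn*t+np.array([0,w,0]) for s in(-30,20) for t in(-4,4) for w in(-40,40)])
BOX=boxpts(-60,60,-40,40,0,50)
BAR=boxpts(-25,25,-6,6,50,76)
def W(p,P):
    c,s=np.cos(p[2]),np.sin(p[2]);return P@np.array([[c,s,0],[-s,c,0],[0,0,1]])+[p[0],p[1],0]
SC=8
def sil(n,P,shape):
    M=np.zeros(shape,np.uint8);q=proj(n,P).astype(np.float32)
    cv2.fillConvexPoly(M,cv2.convexHull(np.round(q*16).astype(np.int32)),255,lineType=cv2.LINE_AA,shift=4);return M/255.
E
python3 - <<'E'
from h import *
ims={n:ctrl.get_image(n) for n in("top","side")}
for n in ims: cv2.imwrite(f"pics/raw_{n}.png",ims[n][:,:,::-1])
a=cv2.resize(ims["top"][155:295,262:382],None,fx=3.3,fy=3.3,interpolation=cv2.INTER_CUBIC)
b=cv2.resize(ims["side"][200:310,245:395],None,fx=2.6,fy=2.6,interpolation=cv2.INTER_CUBIC)
c=np.zeros((max(len(a),len(b)),a.shape[1]+b.shape[1],3),np.uint8);c[:len(a),:a.shape[1]]=a;c[:len(b),a.shape[1]:]=b
cv2.imwrite("pics/crop1.png",c[:,:,::-1]);print(c.shape)
F={"red":{"top":(356,166,375,207),"side":(257,216,295,242)},"blue":{"top":(322,240,340,278),"side":(335,232,376,260)}}
B={"red":{"top":(307,166,376,219),"side":(255,214,304,285)},"blue":{"top":(273,240,342,288),"side":(335,230,389,308)}}
def fit(col,p0):
    ms={}
    for n,im in ims.items():
        fm=flapmask(im,F[col][n],col)
        g=im.astype(int).max(2);l,t,r,b=B[col][n];bm=np.zeros_like(fm);bm[t:b,l:r]=(g<105)[t:b,l:r]
        ms[n]=(fm.astype(float),(bm|fm).astype(float)); print(col,n,fm.sum(),bm.sum())
    def cost(p):
        e=0
        for n in ims:
            f=sil(n,W(p,FLAP),(480,640));w=np.maximum.reduce([f,sil(n,W(p,BOX),(480,640)),sil(n,W(p,BAR),(480,640))])
            e+=abs(f-ms[n][0]).sum()+(abs(w-ms[n][1]).sum() if n=="top" else 0)
        return e
    r=minimize(cost,p0,method="Nelder-Mead",options=dict(initial_simplex=np.array(p0)+np.array([[0,0,0],[15,0,0],[0,15,0],[0,0,.15]]),xatol=.1,fatol=.5));p=r.x
    print(col,p,r.fun,"tab",W(p,TAB[None])[0],"toe",W(p,np.array([[60,0,0.]]))[0]);return p
u0=lambda c:unproj("top",c,50)[0]
for col,c,y in(("red",(337,194),1.7),("blue",(302,265),1.65)):
    q=u0(c);fit(col,[q[0],q[1],y])
for col,n,r in(("yellow","top",(146,234,216,291)),("green","top",(420,246,490,308))):
    m=flapmask(ims[n],r,col).astype(np.uint8);ct=max(cv2.findContours(m,0,1)[0],key=cv2.contourArea)
    rc=cv2.minAreaRect(ct);bp=unproj(n,cv2.boxPoints(rc),10)
    e1=bp[1]-bp[0];e2=bp[2]-bp[1];L=e1 if np.hypot(*e1[:2])>np.hypot(*e2[:2]) else e2
    print(col,rc,"centre",bp.mean(0),"sizes",np.linalg.norm(e1),np.linalg.norm(e2),"yaw",np.arctan2(L[1],L[0]))
for nm,px in(("gab",(355,166)),("ore",(227,180)),("bot",(242,194)),("brown",(365,325)),("orange",(165,173)),("lamp",(450,150))): print(nm,unproj("top",px,10)[0])
E
```

```text
(462, 786, 3)
red top 412 1916
red side 608 1686
red [655.925 -35.042   1.706] 567.6470588235294 tab [ 665.516 -105.391   76.   ] toe [647.821  24.408   0.   ]
blue top 372 1949
blue side 660 2062
blue [479.474  51.598   1.703] 588.5647058823529 tab [488.816 -18.784  76.   ] toe [471.58  111.077   0.   ]
yellow ((180.7951202392578, 261.54388427734375), (42.464561462402344, 61.95076370239258), 77.90524291992188) centre [494.632 349.552  10.   ] sizes 153.76910358038808 108.1359719305675 yaw -1.3618548923592297
green ((454.7585754394531, 277.0139465332031), (60.49928283691406, 41.5527229309082), 13.392498016357422) centre [ 449.725 -334.17    10.   ] sizes 105.4724935280556 151.1170707769039 yaw -1.8171480937306055
gab [740.276 -91.437  10.   ]
ore [704.697 239.385  10.   ]
bot [667.209 200.2    10.   ]
brown [ 333.594 -106.368   10.   ]
orange [724.465 399.236  10.   ]
lamp [ 782.468 -341.593   10.   ]
```

View pics/crop1.png

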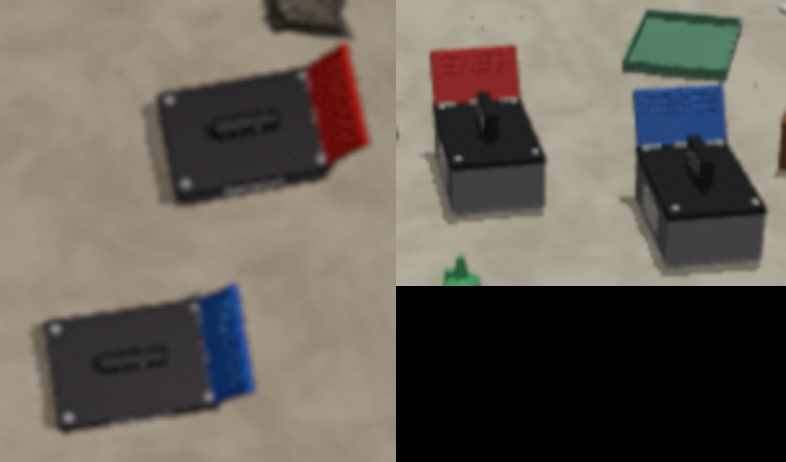

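The crop confirms the choice: black lids, red flap on the upper case and blue flap on the lower one. The red lid screws are at full-picture pixels (313,185), (353,178), (318,211), (359,203). I'll cross-check the fit against the screws and plan the first reach.

```bash
cat >> h.py <<'E'
def plan(pos,Rt,src=None):
    o=ctrl.get_obs() if src is None else src
    R0=R.from_rotvec(o["orientation"]).as_matrix();best=None
    for k in(0,1):
        Rk=Rt@np.diag([-1,-1,1.]) if k else Rt
        rv=R.from_matrix(R0.T@Rk).as_rotvec()
        print("opt",k,"shift",(R0.T@(np.array(pos)-o["ee_pos"])).round(1),"turn",rv.round(3),"deg",round(np.degrees(np.linalg.norm(rv))))
def Rz(y): return R.from_euler("z",y).as_matrix()
def flapR(yaw,th=0):  # tool z=-u, y=nn ; th = case tilt, -x end raised
    T=R.from_euler("y",th).as_matrix()
    z=-u;y=nn;return Rz(yaw)@T@np.c_[np.cross(y,z),y,z]
def flapP(p,h=0,th=0):
    T=R.from_euler("y",th).as_matrix();toe=np.array([60,0,0.])
    return W(p,((TAB-u*(18.7-h)-toe)@T.T+toe)[None])[0]
def downR(yaw): return Rz(yaw)@np.c_[[1,0,0],[0,-1,0],[0,0,-1.]]  # tool y across bar
E
python3 - <<'E'
from h import *
S={"red":[(169,99),(301,75),(185,184),(320,158)],"blue":[(55,328),(195,308),(68,418),(208,397)]}
im=cv2.imread("pics/raw_top.png");side=cv2.imread("pics/raw_side.png")
P={}
for k,fit in(("red",(655.9,-35,1.706)),("blue",(479.5,51.6,1.703))):
    w=unproj("top",np.array(S[k])/3.3-.35+[262,155],50);d=(w[0]-w[1]+w[2]-w[3])/2
    p=(w[:,0].mean(),w[:,1].mean(),np.arctan2(d[1],d[0]));print(k,np.array(p),np.linalg.norm(d),np.linalg.norm(w[0]-w[2]));P[k]=p
    for nme,I in(("top",im),("side",side)):
        for q,c in((p,(0,255,0)),(fit,(255,0,255))):
            pass
big=cv2.resize(im[155:295,262:382],None,fx=3.3,fy=3.3);b2=cv2.resize(side[200:310,245:395],None,fx=2.6,fy=2.6)
for k in P:
  for q,c in((P[k],(0,255,0)),((655.9,-35,1.706) if k=="red" else (479.5,51.6,1.703),(255,0,255))):
    for pts in(BOX[[1,3,7,5]],FLAP[[2,3,7,6]],BOX[[0,2,6,4]]):
        cv2.polylines(big,[((proj("top",W(q,pts))-[262,155]+.5)*3.3).astype(int).reshape(-1,1,2)],1,c,1)
        cv2.polylines(b2,[((proj("side",W(q,pts))-[245,200]+.5)*2.6).astype(int).reshape(-1,1,2)],1,c,1)
c=np.zeros((462,786,3),np.uint8);c[:,:396]=big;c[:286,396:]=b2;cv2.imwrite("pics/ov.png",c)
plan(flapP(P["red"],70),flapR(P["red"][2]));print(ctrl.get_obs()["t"],flapP(P["red"],70))
E
```

```text
red [655.618 -37.601   1.754] 102.71963187757736 66.99057740764624
blue [479.131  47.742   1.708] 103.72669976765482 67.04158429586076
opt 0 shift [-676.3 -508.7  102.3] turn [-0.51   0.144 -0.536] deg 43
opt 1 shift [-676.3 -508.7  102.3] turn [0.19  0.674 2.517] deg 150
1.1 [ 673.263 -132.627  120.427]
```

View pics/ov.png

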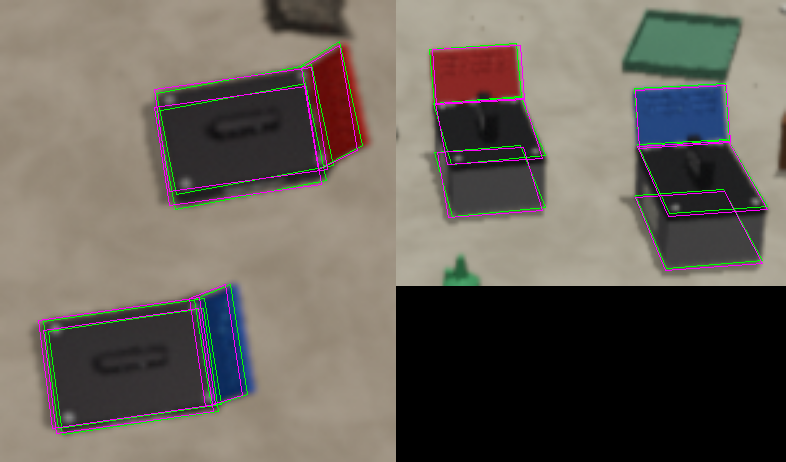

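The screw-based outlines (green) match the lids and flaps to about 1 px in both views, so I'll use red (656,-39,1.754) and blue (479,46.5,1.708). Moving toward the red flap now.

```bash
python3 -m creep '[{"translation":[-42,-32,0],"angular":[-0.06,0.02,-0.07],"jaw":0.6},{"translation":[-85,-64,0],"angular":[-0.13,0.04,-0.13],"jaw":0.6},{"translation":[-127,-96,0],"angular":[-0.19,0.05,-0.2],"jaw":0.6},{"translation":[-170,-128,0],"angular":[-0.26,0.07,-0.27],"jaw":0.6},{"translation":[-212,-160,0],"angular":[-0.32,0.09,-0.34],"jaw":0.6},{"translation":[-255,-192,0],"angular":[-0.38,0.11,-0.4],"jaw":0.6},{"translation":[-297,-223,0],"angular":[-0.45,0.13,-0.47],"jaw":0.6},{"translation":[-338,-254,0],"angular":[-0.51,0.144,-0.536],"jaw":0.6}]'
python3 - <<'E'
from h import *
p=(656,-39,1.754);plan(flapP(p,70),flapR(p[2]));print(ctrl.get_obs()["qpos"])
E
```

```text
t: 2.1
ee_pos: [449.1, 224.8, 223.4]
orientation: [0.28, -2.977, -0.802]
ft_force: [1.5, 1.0, -0.1]
width: 52.5
grasp_force: 0.0
opt 0 shift [-153.7 -392.9 -108.6] turn [0.003 0.001 0.005] deg 0
opt 1 shift [-153.7 -392.9 -108.6] turn [-0.001  0.004 -3.137] deg 180
[ 0.125  0.274  1.972  0.626  1.027 -2.001]
```

```bash
python3 -m creep '[{"translation":[-19,-49,-14],"angular":[0,0,0],"jaw":0.6},{"translation":[-38,-98,-27],"angular":[0,0,0],"jaw":0.6},{"translation":[-58,-147,-41],"angular":[0,0,0],"jaw":0.6},{"translation":[-77,-196,-54],"angular":[0,0,0],"jaw":0.6},{"translation":[-96,-246,-68],"angular":[0,0,0],"jaw":0.6},{"translation":[-115,-295,-81],"angular":[0,0,0],"jaw":0.6},{"translation":[-135,-344,-95],"angular":[0,0,0],"jaw":0.6},{"translation":[-154,-393,-109],"angular":[0,0,0],"jaw":0.6}]'
python3 - <<'E'
from h import *
p=(656,-39,1.754);plan(flapP(p,70),flapR(p[2]));plan(flapP(p,0),flapR(p[2]));print(ctrl.get_obs()["qpos"])
im=ctrl.get_image("side");print(ctrl.get_obs()["t"])
cv2.imwrite("pics/s2.png",cv2.resize(im[170:320,210:410],None,fx=4,fy=4)[:,:,::-1])
E
```

```text
t: 3.1
ee_pos: [672.6, -135.7, 120.1]
orientation: [0.274, -2.977, -0.797]
ft_force: [0.5, 0.9, -0.0]
width: 52.8
grasp_force: 0.0
opt 0 shift [-1.3  1.4  0.4] turn [-0.    -0.001  0.   ] deg 0
opt 1 shift [-1.3  1.4  0.4] turn [ 0.001 -0.001 -3.141] deg 180
opt 0 shift [-1.3  1.4 70.4] turn [-0.    -0.001  0.   ] deg 0
opt 1 shift [-1.3  1.4 70.4] turn [ 0.001 -0.001 -3.141] deg 180
[-0.405  0.771  1.373  0.442  1.332 -2.339]
3.15
```

View pics/s2.png

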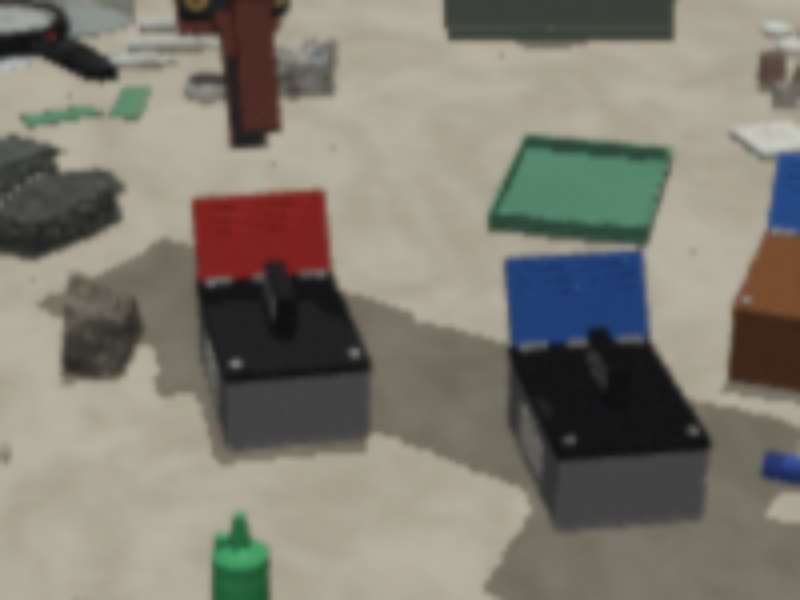

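The fingers at crop (255,130) line up over the middle of the red flap (260,195). Next I'll descend and close.

```bash
python3 -m creep '[{"translation":[-1,1,15],"angular":[0,0,0],"jaw":0.6},{"translation":[-1,1,30],"angular":[0,0,0],"jaw":0.6},{"translation":[-1,1,45],"angular":[0,0,0],"jaw":0.6},{"translation":[-1,1,60],"angular":[0,0,0],"jaw":0.6},{"translation":[-1,1,68],"angular":[0,0,0],"jaw":0.6},{"translation":[-1,1,70],"angular":[0,0,0],"jaw":0.6},{"translation":[-1,1,70],"angular":[0,0,0],"jaw":0.6},{"translation":[-1,1,70],"angular":[0,0,0],"jaw":0.4}]'
python3 -m creep '[{"translation":[0,0,0],"angular":[0,0,0],"jaw":0.3},{"translation":[0,0,0],"angular":[0,0,0],"jaw":0.2},{"translation":[0,0,0],"angular":[0,0,0],"jaw":0.15},{"translation":[0,0,0],"angular":[0,0,0],"jaw":0.1},{"translation":[0,0,0],"angular":[0,0,0],"jaw":0.05},{"translation":[0,0,0],"angular":[0,0,0],"jaw":0},{"translation":[0,0,0],"angular":[0,0,0],"jaw":0},{"translation":[0,0,0],"angular":[0,0,0],"jaw":0}]'
python3 - <<'E'
from h import *
p=(656,-39,1.754);plan(flapP(p,0),flapR(p[2]))
o=ctrl.get_obs();q0=flapP(p,0)
R0=R.from_rotvec(o["orientation"]).as_matrix()
for th in(.02,.04,.06,.085):
    for s in(1,):
        print(th,R0.T@(flapP(p,0,th)-q0),flapP(p,0,th)-q0,R.from_matrix(flapR(p[2]).T@flapR(p[2],th)).as_rotvec())
print(o["qpos"],o["moment"])
E
```

```text
t: 4.15
ee_pos: [666.5, -99.0, 60.9]
orientation: [0.274, -2.978, -0.797]
ft_force: [-1.0, 0.1, -0.1]
width: 45.6
grasp_force: 0.0
t: 5.15
ee_pos: [666.1, -98.6, 60.4]
orientation: [0.274, -2.977, -0.797]
ft_force: [-0.8, -0.4, -0.7]
width: 8.2
grasp_force: 30.0
opt 0 shift [-0.9 -1.3 -0.1] turn [-0.    -0.001  0.   ] deg 0
opt 1 shift [-0.9 -1.3 -0.1] turn [ 0.001 -0.    -3.141] deg 180
0.02 [ 0.     2.267 -1.487] [-0.222  1.2    2.421] [ 0.02  0.   -0.  ]
0.04 [ 0.     4.563 -2.928] [-0.453  2.447  4.817] [ 0.04  0.   -0.  ]
0.06 [ 0.     6.888 -4.323] [-0.693  3.741  7.187] [ 0.06 -0.   -0.  ]
0.085 [ 0.     9.832 -6.001] [-1.005  5.424 10.112] [ 0.085 -0.    -0.   ]
[-0.363  0.822  1.436  0.473  1.216 -2.359] [-0.456 -0.083 -0.029]
```

```bash
python3 -m creep '[{"translation":[0,1.1,-0.7],"angular":[0.01,0,0],"jaw":0},{"translation":[0,2.3,-1.5],"angular":[0.02,0,0],"jaw":0},{"translation":[0,3.4,-2.2],"angular":[0.03,0,0],"jaw":0},{"translation":[0,4.6,-2.9],"angular":[0.04,0,0],"jaw":0},{"translation":[0,5.7,-3.6],"angular":[0.05,0,0],"jaw":0},{"translation":[0,6.9,-4.3],"angular":[0.06,0,0],"jaw":0},{"translation":[0,8.4,-5.2],"angular":[0.073,0,0],"jaw":0},{"translation":[0,9.8,-6],"angular":[0.085,0,0],"jaw":0}]'
python3 -m creep '[{"translation":[0,0,0],"angular":[0,0,0],"jaw":0},{"translation":[0,0,0],"angular":[0,0,0],"jaw":0},{"translation":[0,0,0],"angular":[0,0,0],"jaw":0},{"translation":[0,0,0],"angular":[0,0,0],"jaw":0},{"translation":[0,0,0],"angular":[0,0,0],"jaw":0},{"translation":[0,0,0],"angular":[0,0,0],"jaw":0},{"translation":[0,0,0],"angular":[0,0,0],"jaw":0},{"translation":[0,0,0],"angular":[0,0,0],"jaw":0}]'
python3 - <<'E'
from h import *
im=ctrl.get_image("side");o=ctrl.get_obs();print(o["t"],o["ft_force"],o["moment"],o["joint_torque"])
cv2.imwrite("pics/s3.png",cv2.resize(im[170:320,210:410],None,fx=4,fy=4)[:,:,::-1])
E
```

```text
t: 6.15
ee_pos: [665.0, -93.0, 70.6]
orientation: [0.278, -3.015, -0.671]
ft_force: [-0.6, -0.5, -1.1]
width: 7.9
grasp_force: 30.0
t: 7.15
ee_pos: [665.1, -93.2, 70.5]
orientation: [0.278, -3.015, -0.672]
ft_force: [1.1, 1.1, -1.9]
width: 7.6
grasp_force: 30.0
7.2 [ 0.266  0.479 -1.595] [-0.151 -0.106 -0.041] [ -0.398 -69.491 -22.742   1.122   1.23    0.025]
```

View pics/s3.png

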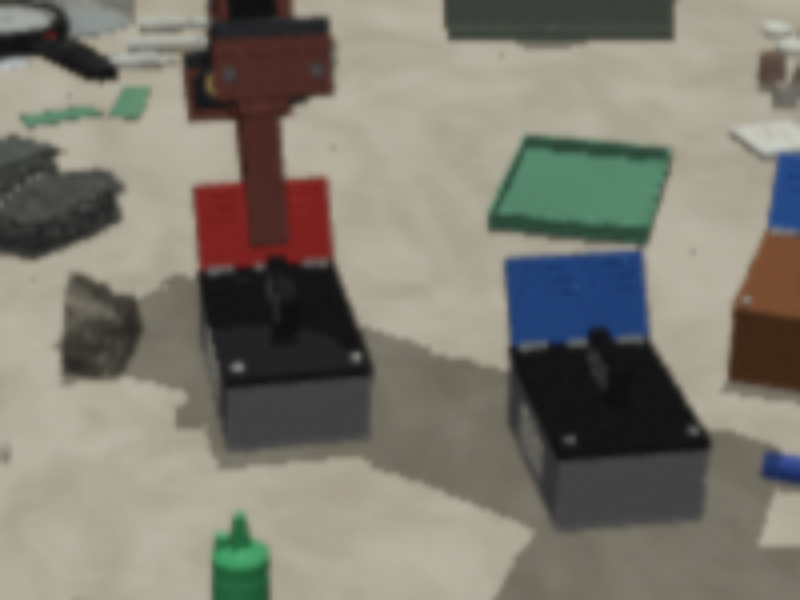

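The red-flap end is visibly raised (lid edge moved from crop row 280 to 265) at about 1.7 N, so this is probably the light case. I'll lower it gently, open and retreat.

```bash
python3 -m creep '[{"translation":[0,-1.2,0.9],"angular":[-0.011,0,0],"jaw":0},{"translation":[0,-2.4,1.8],"angular":[-0.022,0,0],"jaw":0},{"translation":[0,-3.6,2.7],"angular":[-0.033,0,0],"jaw":0},{"translation":[0,-4.8,3.5],"angular":[-0.044,0,0],"jaw":0},{"translation":[0,-6,4.4],"angular":[-0.055,0,0],"jaw":0},{"translation":[0,-7.2,5.3],"angular":[-0.066,0,0],"jaw":0},{"translation":[0,-8.4,6.1],"angular":[-0.077,0,0],"jaw":0},{"translation":[0,-9.3,6.8],"angular":[-0.085,0,0],"jaw":0}]'
python3 -m creep '[{"translation":[0,0,0],"angular":[0,0,0],"jaw":0},{"translation":[0,0,0],"angular":[0,0,0],"jaw":0.15},{"translation":[0,0,0],"angular":[0,0,0],"jaw":0.3},{"translation":[0,0,0],"angular":[0,0,0],"jaw":0.5},{"translation":[0,0,0],"angular":[0,0,0],"jaw":0.5},{"translation":[0,0,-15],"angular":[0,0,0],"jaw":0.5},{"translation":[0,0,-45],"angular":[0,0,0],"jaw":0.5},{"translation":[0,0,-85],"angular":[0,0,0],"jaw":0.5}]'
python3 - <<'E'
from h import *
p=(479,46.5,1.708);plan(flapP(p,70),flapR(p[2]));print(ctrl.get_obs()["qpos"],ctrl.get_obs()["ft_force"])
E
```

```text
t: 8.2
ee_pos: [666.1, -98.7, 60.3]
orientation: [0.274, -2.976, -0.798]
ft_force: [-0.4, -0.2, -1.6]
width: 7.6
grasp_force: 30.0
t: 9.2
ee_pos: [673.7, -140.9, 135.1]
orientation: [0.274, -2.975, -0.798]
ft_force: [0.6, 0.4, -0.3]
width: 44.2
grasp_force: 0.0
opt 0 shift [161.5  99.4  74.6] turn [ 0.    -0.025  0.04 ] deg 3
opt 1 shift [161.5  99.4  74.6] turn [ 0.038  0.    -3.101] deg 178
[-0.411  0.758  1.359  0.437  1.36  -2.332] [ 0.555  0.357 -0.254]
```

```bash
python3 -m creep '[{"translation":[27,17,5],"angular":[0,0,0],"jaw":0.6},{"translation":[54,33,15],"angular":[0,-0.005,0.01],"jaw":0.6},{"translation":[81,50,30],"angular":[0,-0.01,0.02],"jaw":0.6},{"translation":[108,66,45],"angular":[0,-0.015,0.03],"jaw":0.6},{"translation":[135,83,60],"angular":[0,-0.02,0.035],"jaw":0.6},{"translation":[161.5,99.4,74.6],"angular":[0,-0.025,0.04],"jaw":0.6},{"translation":[161.5,99.4,74.6],"angular":[0,-0.025,0.04],"jaw":0.6},{"translation":[161.5,99.4,74.6],"angular":[0,-0.025,0.04],"jaw":0.6}]'
python3 - <<'E'
from h import *
p=(479,46.5,1.708);plan(flapP(p,70),flapR(p[2]))
plan(flapP(p,0),flapR(p[2]));print(ctrl.get_obs()["qpos"],ctrl.get_obs()["ft_force"])
E
```

```text
t: 10.2
ee_pos: [494.0, -49.5, 120.1]
orientation: [0.206, -2.998, -0.801]
ft_force: [-0.3, 0.1, -0.3]
width: 52.6
grasp_force: 0.0
opt 0 shift [ 1.8  0.6 -0.1] turn [-0.001  0.003  0.001] deg 0
opt 1 shift [ 1.8  0.6 -0.1] turn [-0.005 -0.002 -3.14 ] deg 180
opt 0 shift [ 2.   0.8 69.9] turn [-0.001  0.003  0.001] deg 0
opt 1 shift [ 2.   0.8 69.9] turn [-0.005 -0.002 -3.14 ] deg 180
[-0.397  0.527  1.876  0.511  1.08  -2.428] [-0.28   0.073 -0.32 ]
```

```bash
python3 -m creep '[{"translation":[2,1,15],"angular":[0,0,0],"jaw":0.6},{"translation":[2,1,30],"angular":[0,0,0],"jaw":0.6},{"translation":[2,1,45],"angular":[0,0,0],"jaw":0.6},{"translation":[2,1,60],"angular":[0,0,0],"jaw":0.6},{"translation":[2,1,68],"angular":[0,0,0],"jaw":0.6},{"translation":[2,1,70],"angular":[0,0,0],"jaw":0.6},{"translation":[2,1,70],"angular":[0,0,0],"jaw":0.6},{"translation":[2,1,70],"angular":[0,0,0],"jaw":0.4}]'
python3 -m creep '[{"translation":[0,0,0],"angular":[0,0,0],"jaw":0.3},{"translation":[0,0,0],"angular":[0,0,0],"jaw":0.2},{"translation":[0,0,0],"angular":[0,0,0],"jaw":0.15},{"translation":[0,0,0],"angular":[0,0,0],"jaw":0.1},{"translation":[0,0,0],"angular":[0,0,0],"jaw":0.05},{"translation":[0,0,0],"angular":[0,0,0],"jaw":0},{"translation":[0,0,0],"angular":[0,0,0],"jaw":0},{"translation":[0,0,0],"angular":[0,0,0],"jaw":0}]'
python3 -c "
from workcell import ctrl;o=ctrl.get_obs();print(o['qpos'],o['moment'])"
```

```text
t: 11.2
ee_pos: [486.2, -13.7, 59.4]
orientation: [0.206, -2.996, -0.802]
ft_force: [0.3, -0.2, 0.3]
width: 45.9
grasp_force: 0.0
t: 12.2
ee_pos: [485.7, -13.7, 58.9]
orientation: [0.206, -2.995, -0.802]
ft_force: [-0.2, -3.5, -1.2]
width: 7.8
grasp_force: 30.0
[-0.34061952  0.61580147  1.93005927  0.58159698  0.94117188 -2.47889064] [-1.08637493  0.11005916  0.20429464]
```

```bash
python3 -m creep '[{"translation":[0,1.1,-0.7],"angular":[0.01,0,0],"jaw":0},{"translation":[0,2.3,-1.5],"angular":[0.02,0,0],"jaw":0},{"translation":[0,3.4,-2.2],"angular":[0.03,0,0],"jaw":0},{"translation":[0,4.6,-2.9],"angular":[0.04,0,0],"jaw":0},{"translation":[0,5.7,-3.6],"angular":[0.05,0,0],"jaw":0},{"translation":[0,6.9,-4.3],"angular":[0.06,0,0],"jaw":0},{"translation":[0,8.4,-5.2],"angular":[0.073,0,0],"jaw":0},{"translation":[0,9.8,-6],"angular":[0.085,0,0],"jaw":0}]'
python3 -m creep '[{"translation":[0,0,0],"angular":[0,0,0],"jaw":0},{"translation":[0,0,0],"angular":[0,0,0],"jaw":0},{"translation":[0,0,0],"angular":[0,0,0],"jaw":0},{"translation":[0,0,0],"angular":[0,0,0],"jaw":0},{"translation":[0,0,0],"angular":[0,0,0],"jaw":0},{"translation":[0,0,0],"angular":[0,0,0],"jaw":0},{"translation":[0,0,0],"angular":[0,0,0],"jaw":0},{"translation":[0,0,0],"angular":[0,0,0],"jaw":0}]'
python3 - <<'E'
from h import *
im=ctrl.get_image("side");o=ctrl.get_obs();print(o["t"],o["ft_force"],o["moment"],o["qpos"])
cv2.imwrite("pics/s4.png",cv2.resize(im[170:320,210:410],None,fx=4,fy=4)[:,:,::-1])
E
```

```text
t: 13.2
ee_pos: [485.0, -7.9, 69.3]
orientation: [0.208, -3.032, -0.674]
ft_force: [-0.7, -3.1, -2.8]
width: 7.8
grasp_force: 30.0
t: 14.2
ee_pos: [484.9, -7.9, 69.1]
orientation: [0.208, -3.032, -0.676]
ft_force: [-0.1, -0.4, -3.3]
width: 7.7
grasp_force: 30.0
14.25 [-0.677 -1.282 -4.206] [-0.622 -0.118  0.063] [-0.291  0.564  1.954  0.523  0.886 -2.387]
```

View pics/s4.png

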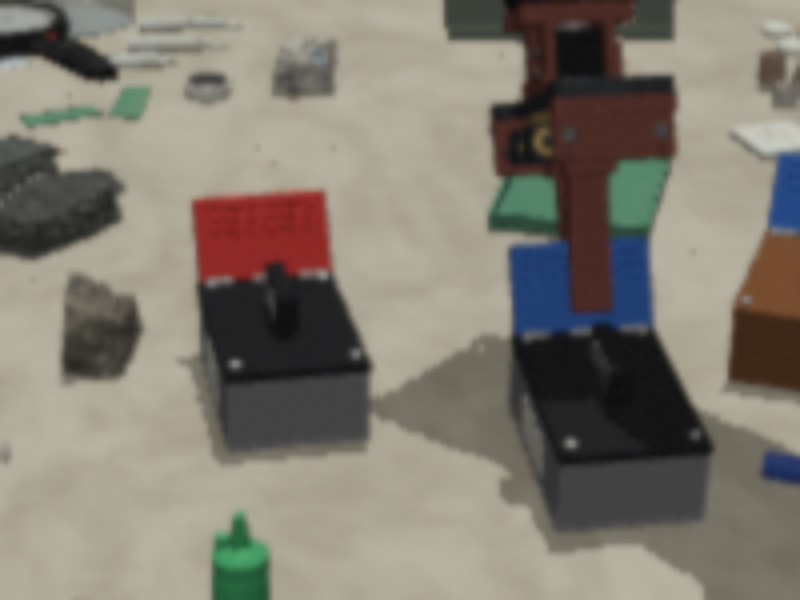

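The blue-flap end is up at about 3.3–4.2 N against 1.6 N for red, so blue is heavy (yellow tray) and red is light (green tray). The red case, stone and bottle stand where they were. Lowering and releasing.

```bash
python3 -m creep '[{"translation":[0,-1.2,0.9],"angular":[-0.011,0,0],"jaw":0},{"translation":[0,-2.4,1.8],"angular":[-0.022,0,0],"jaw":0},{"translation":[0,-3.6,2.7],"angular":[-0.033,0,0],"jaw":0},{"translation":[0,-4.8,3.5],"angular":[-0.044,0,0],"jaw":0},{"translation":[0,-6,4.4],"angular":[-0.055,0,0],"jaw":0},{"translation":[0,-7.2,5.3],"angular":[-0.066,0,0],"jaw":0},{"translation":[0,-8.4,6.1],"angular":[-0.077,0,0],"jaw":0},{"translation":[0,-9.3,6.8],"angular":[-0.085,0,0],"jaw":0}]'
python3 -m creep '[{"translation":[0,0,0],"angular":[0,0,0],"jaw":0},{"translation":[0,0,0],"angular":[0,0,0],"jaw":0.15},{"translation":[0,0,0],"angular":[0,0,0],"jaw":0.3},{"translation":[0,0,0],"angular":[0,0,0],"jaw":0.5},{"translation":[0,0,0],"angular":[0,0,0],"jaw":0.5},{"translation":[0,0,-15],"angular":[0,0,0],"jaw":0.5},{"translation":[0,0,-45],"angular":[0,0,0],"jaw":0.5},{"translation":[0,0,-85],"angular":[0,0,0],"jaw":0.5}]'
python3 - <<'E'
from h import *
p=(479,46.5,1.708);plan([p[0],p[1],140],downR(p[2]));print(ctrl.get_obs()["qpos"])
im=ctrl.get_image("top");cv2.imwrite("pics/raw_top2.png",im[:,:,::-1])
# refind blue lid: shift against the first picture by template match
a=cv2.imread("pics/raw_top.png")
for k,(l,t,r,b) in {"blue":(273,250,318,290),"red":(305,172,352,218)}.items():
    A=a[t:b,l:r];B=cv2.imread("pics/raw_top2.png")[t-6:b+6,l-6:r+6];m=cv2.matchTemplate(B,A,cv2.TM_CCOEFF_NORMED);print(k,cv2.minMaxLoc(m)[1::2])
E
```

```text
t: 15.25
ee_pos: [485.7, -13.4, 58.9]
orientation: [0.206, -2.994, -0.804]
ft_force: [-0.1, -0.9, -3.7]
width: 7.8
grasp_force: 30.0
t: 16.25
ee_pos: [491.0, -56.1, 133.8]
orientation: [0.206, -2.994, -0.802]
ft_force: [-0.0, -0.1, 0.6]
width: 43.9
grasp_force: 0.0
opt 0 shift [-2.1 92.5 46.3] turn [ 0.411 -0.411  1.532] deg 94
opt 1 shift [-2.1 92.5 46.3] turn [ 0.411  0.411 -1.532] deg 94
[-0.41   0.506  1.869  0.497  1.111 -2.42 ]
blue (0.9050716161727905, (7, 6))
red (0.9905372262001038, (6, 6))
```

```bash
python3 -m creep '[{"translation":[0,11,4],"angular":[0.045,-0.045,0.17],"jaw":0.5},{"translation":[0,23,8],"angular":[0.09,-0.09,0.34],"jaw":0.5},{"translation":[-1,34,14],"angular":[0.14,-0.14,0.51],"jaw":0.5},{"translation":[-1,46,20],"angular":[0.18,-0.18,0.68],"jaw":0.5},{"translation":[-1,58,26],"angular":[0.23,-0.23,0.85],"jaw":0.5},{"translation":[-2,70,33],"angular":[0.27,-0.27,1.02],"jaw":0.5},{"translation":[-2,81,39],"angular":[0.32,-0.32,1.19],"jaw":0.5},{"translation":[-2,92,46],"angular":[0.365,-0.365,1.36],"jaw":0.5}]'
python3 - <<'E'
from h import *
p=(479,46,1.708);plan([p[0],p[1],85],downR(p[2]));print(ctrl.get_obs()["qpos"])
E
```

```text
t: 17.3
ee_pos: [479.8, 44.1, 139.8]
orientation: [-1.764, -2.589, -0.141]
ft_force: [-0.1, -0.7, -0.6]
width: 43.9
grasp_force: 0.0
opt 0 shift [-0.9 -4.  54.6] turn [ 0.064 -0.063  0.237] deg 15
opt 1 shift [-0.9 -4.  54.6] turn [ 0.092  0.094 -2.902] deg 166
[ 0.018  0.323  2.035  0.114  0.739 -0.439]
```

```bash
python3 -m creep '[{"translation":[0,-2,0],"angular":[0.04,-0.04,0.14],"jaw":0.5},{"translation":[-1,-4,10],"angular":[0.064,-0.063,0.237],"jaw":0.5},{"translation":[-1,-4,30],"angular":[0.064,-0.063,0.237],"jaw":0.5},{"translation":[-1,-4,45],"angular":[0.064,-0.063,0.237],"jaw":0.5},{"translation":[-1,-4,60],"angular":[0.064,-0.063,0.237],"jaw":0.5},{"translation":[-1,-4,72],"angular":[0.064,-0.063,0.237],"jaw":0.5},{"translation":[-1,-4,80],"angular":[0.064,-0.063,0.237],"jaw":0.5},{"translation":[-1,-4,84],"angular":[0.064,-0.063,0.237],"jaw":0.5}]'
python3 - <<'E'
from h import *
p=(479,46,1.708);plan([p[0],p[1],54.5],downR(p[2]));print(ctrl.get_obs()["qpos"])
E
```

```text
t: 18.3
ee_pos: [479.9, 48.3, 54.3]
orientation: [-2.056, -2.373, -0.002]
ft_force: [0.0, 0.0, -0.6]
width: 43.7
grasp_force: 0.0
opt 0 shift [-2.1 -1.3 -0.2] turn [-0.001 -0.002  0.006] deg 0
opt 1 shift [-2.1 -1.3 -0.2] turn [ 0.004 -0.001 -3.136] deg 180
[ 0.074  0.5    2.036  0.004  0.607 -0.072]
```

```bash
python3 -m creep '[{"translation":[-2,-1,0],"angular":[0,0,0],"jaw":0.4},{"translation":[-2,-1,0],"angular":[0,0,0],"jaw":0.3},{"translation":[-2,-1,0],"angular":[0,0,0],"jaw":0.25},{"translation":[-2,-1,0],"angular":[0,0,0],"jaw":0.2},{"translation":[-2,-1,0],"angular":[0,0,0],"jaw":0.15},{"translation":[-2,-1,0],"angular":[0,0,0],"jaw":0},{"translation":[-2,-1,0],"angular":[0,0,0],"jaw":0},{"translation":[-2,-1,0],"angular":[0,0,0],"jaw":0}]'
python3 -m creep '[{"translation":[0,0,-1],"angular":[0,0,0],"jaw":0},{"translation":[0,0,-3],"angular":[0,0,0],"jaw":0},{"translation":[0,0,-7],"angular":[0,0,0],"jaw":0},{"translation":[0,0,-13],"angular":[0,0,0],"jaw":0},{"translation":[0,0,-21],"angular":[0,0,0],"jaw":0},{"translation":[0,0,-30],"angular":[0,0,0],"jaw":0},{"translation":[0,0,-38],"angular":[0,0,0],"jaw":0},{"translation":[0,0,-42],"angular":[0,0,0],"jaw":0}]'
python3 - <<'E'
from h import *
im=ctrl.get_image("side");it=ctrl.get_image("top")
c=np.zeros((600,800,3),np.uint8);c[:300,:400]=cv2.resize(im[200:350,200:400],None,fx=2,fy=2);c[300:,:400]=cv2.resize(im[330:430,300:433],(400,300));c[:480,400:]=cv2.resize(it[160:304,230:350],(400,480))
cv2.imwrite("pics/s5.png",c[:,:,::-1]);print(ctrl.get_obs()["moment"])
E
```

```text
t: 19.3
ee_pos: [480.2, 46.3, 55.0]
orientation: [-2.057, -2.374, -0.004]
ft_force: [3.4, 0.3, -0.3]
width: 12.1
grasp_force: 30.0
t: 20.3
ee_pos: [479.7, 46.1, 97.6]
orientation: [-2.057, -2.374, -0.003]
ft_force: [-0.4, 0.1, -8.1]
width: 11.9
grasp_force: 30.0
[-0.049  0.043  0.026]
```

View pics/s5.png

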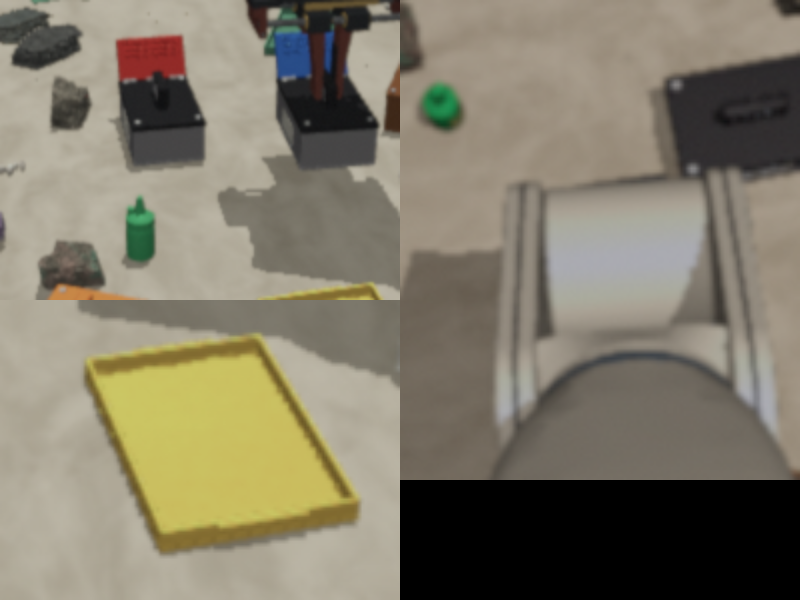

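The case hangs level at 8.1 N (0.83 kg, so heavy). The bottle at crop (140,230), the stones and the red case are untouched. I'll cross-check the yellow tray with its side-view rim corners and plan the carry.

```bash
python3 - <<'E'
from h import *
def rim(col,corn):
    q=unproj("side",corn,14);print(col,"side",q.mean(0),[np.linalg.norm(q[i]-q[i-1]).round() for i in range(4)]);
    for i in range(4): d=q[i]-q[i-1];print(np.arctan2(d[1],d[0]).round(3),end=" ")
    print()
rim("yellow",np.array([(330,350.7),(386,342.7),(418.3,396.7),(354,406.5)]))
# silhouette fit of both trays, both cameras
T=boxpts(-75,75,-55,55,0,14)
ims={n:cv2.imread(f"pics/raw_{n}.png")[:,:,::-1].copy() for n in("top","side")}
RC={"yellow":{"top":(140,230,220,295),"side":(322,336,424,418)},"green":{"top":(418,244,492,310),"side":(326,198,384,236)}}
for col,p0 in(("yellow",[495,350,1.78]),("green",[450,-334,1.324])):
    ms={n:flapmask(ims[n],RC[col][n],col,0).astype(float) for n in ims}
    for ns in(("top",),("side",),("top","side")):
        f=lambda p:sum(abs(sil(n,W(p,T),(480,640))-ms[n]).sum() for n in ns)
        r=minimize(f,p0,method="Nelder-Mead",options=dict(initial_simplex=np.array(p0)+np.array([[-6,-6,-.05],[10,0,0],[0,10,0],[0,0,.1]])));print(col,ns,r.x,r.fun,[ms[n].sum() for n in ns])
p=(495,350,1.78);plan([p[0],p[1],98],downR(p[2]))
E
```

```text
yellow side [494.42  351.796  14.   ] [np.float64(142.0), np.float64(105.0), np.float64(145.0), np.float64(105.0)]
-1.37 -2.929 1.774 0.19 
yellow ('top',) [496.044 349.446   1.743] 294.6313725490196 [np.float64(2587.0)]
yellow ('side',) [    53.667 -24121.333    -22.503] 300.0 [np.float64(300.0)]
yellow ('top', 'side') [493.608 346.195   1.744] 4660.270588235295 [np.float64(2587.0), np.float64(300.0)]
green ('top',) [ 451.284 -333.007    1.36 ] 407.79999999999995 [np.float64(2461.0)]
green ('side',) [ 451.336 -340.377    1.386] 513.0313725490196 [np.float64(568.0)]
green ('top', 'side') [ 450.432 -334.299    1.388] 933.7176470588236 [np.float64(2461.0), np.float64(568.0)]
opt 0 shift [298.6  58.4   0.1] turn [ 0.001 -0.002 -0.066] deg 4
opt 1 shift [298.6  58.4   0.1] turn [-0.003 -0.002  3.075] deg 176
```

```bash
python3 -m creep '[{"translation":[8,2,-2],"angular":[0,0,-0.005],"jaw":0},{"translation":[28,6,-4],"angular":[0,0,-0.01],"jaw":0},{"translation":[60,12,-5],"angular":[0,0,-0.02],"jaw":0},{"translation":[100,20,-5],"angular":[0,0,-0.03],"jaw":0},{"translation":[142,28,-5],"angular":[0,0,-0.04],"jaw":0},{"translation":[184,36,-5],"angular":[0,0,-0.05],"jaw":0},{"translation":[222,44,-5],"angular":[0,0,-0.06],"jaw":0},{"translation":[252,49,-5],"angular":[0,0,-0.06],"jaw":0}]'
python3 -m creep '[{"translation":[22,4,0],"angular":[0,0,0],"jaw":0},{"translation":[36,7,0],"angular":[0,0,0],"jaw":0},{"translation":[43,8,0],"angular":[0,0,0],"jaw":0},{"translation":[46,9,0],"angular":[0,0,0],"jaw":0},{"translation":[46,9,0],"angular":[0,0,0],"jaw":0},{"translation":[46,9,0],"angular":[0,0,0],"jaw":0},{"translation":[46,9,0],"angular":[0,0,0],"jaw":0},{"translation":[46,9,0],"angular":[0,0,0],"jaw":0}]'
python3 - <<'E'
from h import *
p=(495,350.5,1.773);plan([p[0],p[1],70],downR(p[2]))
it=ctrl.get_image("top");im=ctrl.get_image("side");o=ctrl.get_obs();z=o["ee_pos"][2]-55
Rk=R.from_rotvec(o["orientation"]).as_matrix();yaw=np.arctan2(Rk[1,0],Rk[0,0]);print("yaw",yaw,"z",z,o["moment"],o["ft_force"])
q=(o["ee_pos"][0],o["ee_pos"][1],yaw)
for nm,I,sl in(("side",im,(270,430,280,440)),("top",it,(200,300,130,260))):
    t,b,l,r=sl;k=400/(r-l);g=cv2.resize(I[t:b,l:r],None,fx=k,fy=k)[:,:,::-1].copy()
    for pts in(BOX[[1,3,7,5]],BOX[[0,2,6,4]],FLAP[[2,3,7,6]]):
        cv2.polylines(g,[((proj(nm,W(q,pts)+[0,0,z])-[l,t]+.5)*k).astype(int).reshape(-1,1,2)],1,(0,255,0),1)
    cv2.polylines(g,[((proj(nm,W(p,boxpts(-75,75,-55,55,0,14)[[1,3,7,5]]))-[l,t]+.5)*k).astype(int).reshape(-1,1,2)],1,(255,0,255),1)
    if nm=="side": c=np.zeros((600,800,3),np.uint8)
    x=0 if nm=="side" else 400;c[:len(g),x:x+400]=g
cv2.imwrite("pics/s6.png",c)
E
```

```text
t: 21.4
ee_pos: [491.5, 304.6, 101.9]
orientation: [-1.982, -2.435, -0.002]
ft_force: [0.2, -0.2, -8.2]
width: 11.9
grasp_force: 30.0
t: 22.4
ee_pos: [491.6, 349.1, 102.5]
orientation: [-1.984, -2.433, -0.002]
ft_force: [-0.6, -0.2, -7.9]
width: 12.1
grasp_force: 30.0
opt 0 shift [ 0.6  3.6 32.5] turn [-0.    -0.002  0.   ] deg 0
opt 1 shift [ 0.6  3.6 32.5] turn [ 0.003 -0.    -3.141] deg 180
yaw 1.7734811627430898 z 47.47083612923109 [-0.047  0.005  0.041] [ 0.645 -0.308 -7.911]
```

View pics/s6.png

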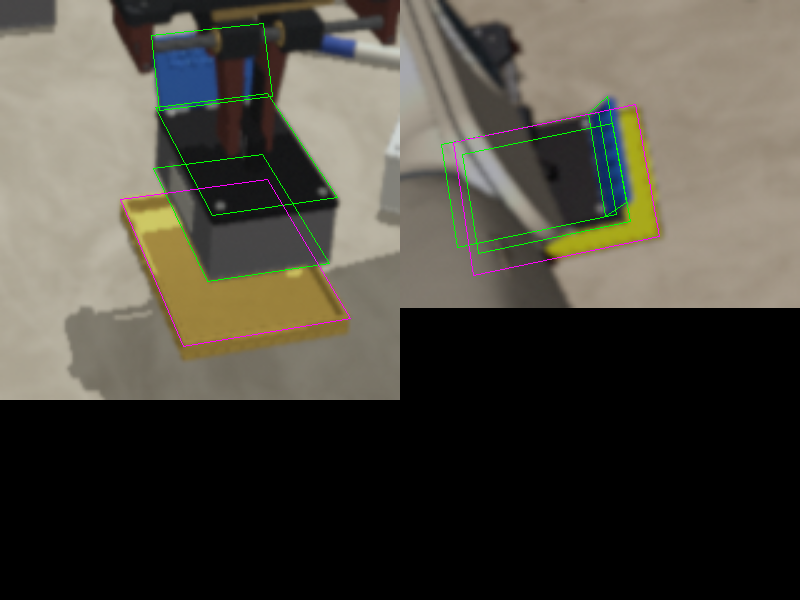

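The overlay shows the tray outline (magenta) matching, and the held case within about 2 mm of its model, slightly towards -y. I'll lower with a 2.6/3.6 mm correction.

```bash
python3 -m creep '[{"translation":[2,3,2],"angular":[0,0,0],"jaw":0},{"translation":[2.6,3.6,8],"angular":[0,0,0],"jaw":0},{"translation":[2.6,3.6,16],"angular":[0,0,0],"jaw":0},{"translation":[2.6,3.6,24],"angular":[0,0,0],"jaw":0},{"translation":[2.6,3.6,31],"angular":[0,0,0],"jaw":0},{"translation":[2.6,3.6,37],"angular":[0,0,0],"jaw":0},{"translation":[2.6,3.6,41],"angular":[0,0,0],"jaw":0},{"translation":[2.6,3.6,42.5],"angular":[0,0,0],"jaw":0}]'
python3 -m creep '[{"translation":[0,0,0.4],"angular":[0,0,0],"jaw":0},{"translation":[0,0,0.8],"angular":[0,0,0],"jaw":0},{"translation":[0,0,1.2],"angular":[0,0,0],"jaw":0},{"translation":[0,0,1.6],"angular":[0,0,0],"jaw":0},{"translation":[0,0,1.8],"angular":[0,0,0],"jaw":0},{"translation":[0,0,2],"angular":[0,0,0],"jaw":0},{"translation":[0,0,2],"angular":[0,0,0],"jaw":0},{"translation":[0,0,2],"angular":[0,0,0],"jaw":0}]'
```

```text
t: 23.5
ee_pos: [494.5, 352.7, 59.7]
orientation: [-1.984, -2.434, -0.002]
ft_force: [-0.3, 0.6, -8.5]
width: 12.0
grasp_force: 30.0
t: 24.5
ee_pos: [494.5, 352.7, 58.0]
orientation: [-1.984, -2.434, -0.002]
ft_force: [0.4, 0.0, -7.7]
width: 11.6
grasp_force: 30.0
```

Not yet touching down; I'll go on slowly.

```bash
python3 -m creep '[{"translation":[0,0,0.2],"angular":[0,0,0],"jaw":0},{"translation":[0,0,0.4],"angular":[0,0,0],"jaw":0},{"translation":[0,0,0.6],"angular":[0,0,0],"jaw":0},{"translation":[0,0,0.8],"angular":[0,0,0],"jaw":0},{"translation":[0,0,1],"angular":[0,0,0],"jaw":0},{"translation":[0,0,1],"angular":[0,0,0],"jaw":0},{"translation":[0,0,1],"angular":[0,0,0],"jaw":0},{"translation":[0,0,1],"angular":[0,0,0],"jaw":0}]'
```

```text
t: 25.5
ee_pos: [494.6, 352.8, 58.0]
orientation: [-1.984, -2.434, -0.003]
ft_force: [-3.6, -2.9, 8.1]
width: 12.0
grasp_force: 30.0
```

Seated on the floor. Next: open, rise, and plan for the red case.

```bash
python3 -m creep '[{"translation":[0,0,-0.6],"angular":[0,0,0],"jaw":0},{"translation":[0,0,-0.6],"angular":[0,0,0],"jaw":0.2},{"translation":[0,0,-0.6],"angular":[0,0,0],"jaw":0.4},{"translation":[0,0,-0.6],"angular":[0,0,0],"jaw":0.5},{"translation":[0,0,-0.6],"angular":[0,0,0],"jaw":0.5},{"translation":[0,0,-20],"angular":[0,0,0],"jaw":0.5},{"translation":[0,0,-50],"angular":[0,0,0],"jaw":0.5},{"translation":[0,0,-85],"angular":[0,0,0],"jaw":0.5}]'
python3 - <<'E'
from h import *
p=(656,-39,1.754);plan([p[0],p[1],145],downR(p[2]))
E
```

```text
t: 26.5
ee_pos: [494.5, 352.5, 143.8]
orientation: [-1.984, -2.434, -0.002]
ft_force: [-0.3, 0.4, -0.1]
width: 44.1
grasp_force: 0.0
opt 0 shift [-416.    79.3   -2.2] turn [ 0.    -0.002  0.02 ] deg 1
opt 1 shift [-416.    79.3   -2.2] turn [ 0.004  0.    -3.122] deg 179
```

```bash
python3 -m creep '[{"translation":[-40,8,-2],"angular":[0,0,0.01],"jaw":0.5},{"translation":[-95,18,-2],"angular":[0,0,0.02],"jaw":0.5},{"translation":[-150,29,-2],"angular":[0,0,0.02],"jaw":0.5},{"translation":[-205,39,-2],"angular":[0,0,0.02],"jaw":0.5},{"translation":[-260,50,-2],"angular":[0,0,0.02],"jaw":0.5},{"translation":[-315,60,-2],"angular":[0,0,0.02],"jaw":0.5},{"translation":[-370,71,-2],"angular":[0,0,0.02],"jaw":0.5},{"translation":[-416,79,-2],"angular":[0,0,0.02],"jaw":0.5}]'
python3 - <<'E'
from h import *
p=(656,-38.5,1.754);plan([p[0],p[1],55],downR(p[2]))
it=ctrl.get_image("top");im=ctrl.get_image("side")
cv2.imwrite("pics/raw_t3.png",it[:,:,::-1]);cv2.imwrite("pics/raw_s3.png",im[:,:,::-1])
for n in("top","side"):
  for l in("case_blue","bottle_green","case_red","gabbro_dark","ore_green"): print(n,l,[(np.round(d["rect"]).tolist(),round(d["score"],2)) for d in ctrl.look_for(n,l)[:3]])
q=(495,350.5,1.773);print(proj("top",W(q,BOX)+[0,0,3]).min(0),proj("top",W(q,BOX)+[0,0,3]).max(0))
E
```

```text
t: 27.5
ee_pos: [656.9, -41.2, 144.7]
orientation: [-2.01, -2.414, -0.004]
ft_force: [0.8, 0.4, -0.2]
width: 44.0
grasp_force: 0.0
opt 0 shift [ 2.7 -0.5 89.7] turn [ 0.002 -0.002 -0.001] deg 0
opt 1 shift [ 2.7 -0.5 89.7] turn [-0.003 -0.003  3.14 ] deg 180
top case_blue [([147.0, 238.0, 206.0, 282.0], 0.7), ([217.0, 160.0, 235.0, 182.0], 0.59)]
top bottle_green [([238.0, 186.0, 252.0, 201.0], 0.42)]
top case_red [([127.0, 145.0, 203.0, 195.0], 0.62)]
top gabbro_dark []
top ore_green [([218.0, 159.0, 235.0, 186.0], 0.72), ([148.0, 236.0, 212.0, 281.0], 0.65), ([423.0, 250.0, 490.0, 303.0], 0.15)]
side case_blue [([395.0, 209.0, 436.0, 274.0], 0.71), ([431.0, 276.0, 495.0, 361.0], 0.59)]
side bottle_green [([264.0, 300.0, 277.0, 330.0], 0.63)]
side case_red [([258.0, 217.0, 302.0, 282.0], 0.73), ([190.0, 347.0, 277.0, 424.0], 0.68)]
side gabbro_dark []
side ore_green [([217.0, 318.0, 253.0, 345.0], 0.62)]
[148.676 237.83 ] [207.575 282.199]
```

The blue case sits in the yellow tray as predicted (rect 147..206, 238..282). Descending to the red bar.

```bash
python3 -m creep '[{"translation":[1,0,15],"angular":[0,0,0],"jaw":0.5},{"translation":[1.5,0,35],"angular":[0,0,0],"jaw":0.5},{"translation":[1.5,0,55],"angular":[0,0,0],"jaw":0.5},{"translation":[1.5,0,70],"angular":[0,0,0],"jaw":0.5},{"translation":[1.5,0,80],"angular":[0,0,0],"jaw":0.5},{"translation":[1.5,0,86],"angular":[0,0,0],"jaw":0.5},{"translation":[1.5,0,89],"angular":[0,0,0],"jaw":0.5},{"translation":[1.5,0,89],"angular":[0,0,0],"jaw":0.4}]'
python3 -m creep '[{"translation":[0,0,0],"angular":[0,0,0],"jaw":0.35},{"translation":[0,0,0],"angular":[0,0,0],"jaw":0.3},{"translation":[0,0,0],"angular":[0,0,0],"jaw":0.25},{"translation":[0,0,0],"angular":[0,0,0],"jaw":0.2},{"translation":[0,0,0],"angular":[0,0,0],"jaw":0.15},{"translation":[0,0,0],"angular":[0,0,0],"jaw":0},{"translation":[0,0,0],"angular":[0,0,0],"jaw":0},{"translation":[0,0,0],"angular":[0,0,0],"jaw":0}]'
```

```text
t: 29.1
ee_pos: [655.6, -37.4, 54.2]
orientation: [-2.008, -2.414, -0.003]
ft_force: [0.5, 1.1, 0.5]
width: 37.3
grasp_force: 0.0
t: 30.1
ee_pos: [655.6, -37.3, 54.0]
orientation: [-2.008, -2.414, -0.003]
ft_force: [1.6, -0.3, -0.4]
width: 12.0
grasp_force: 30.0
```

```bash
python3 -m creep '[{"translation":[0,0,-1],"angular":[0,0,0],"jaw":0},{"translation":[0,0,-4],"angular":[0,0,0],"jaw":0},{"translation":[0,0,-10],"angular":[0,0,0],"jaw":0},{"translation":[0,0,-18],"angular":[0,0,0],"jaw":0},{"translation":[0,0,-28],"angular":[0,0,0],"jaw":0},{"translation":[0,0,-38],"angular":[0,0,0],"jaw":0},{"translation":[0,0,-45],"angular":[0,0,0],"jaw":0},{"translation":[0,0,-50],"angular":[0,0,0],"jaw":0}]'
python3 - <<'E'
from h import *
a=cv2.imread("pics/raw_t3.png")[:,:,::-1].copy()
m=flapmask(a,(418,244,492,310),"green",0).astype(np.uint8);ct=max(cv2.findContours(m,0,1)[0],key=cv2.contourArea)
rc=cv2.minAreaRect(ct);print(rc)
ap=cv2.approxPolyDP(ct,6,True)[:,0];q=unproj("top",ap,7);print(ap.tolist(),q)
for i in range(len(q)): d=q[i]-q[i-1];print(np.linalg.norm(d).round(),np.arctan2(d[1],d[0]).round(3))
for y in(1.34,): plan([450.5,-334,105],downR(y))
print(ctrl.get_obs()["qpos"])
E
```

```text
t: 31.1
ee_pos: [655.6, -37.4, 104.7]
orientation: [-2.008, -2.414, -0.003]
ft_force: [-0.2, 0.2, -3.2]
width: 11.7
grasp_force: 30.0
((454.9921569824219, 277.0326232910156), (61.00653839111328, 41.56489562988281), 13.570433616638184)
[[430, 251], [423, 290], [479, 303], [486, 264]] [[ 515.991 -276.181    7.   ]
 [ 417.943 -253.701    7.   ]
 [ 384.464 -391.595    7.   ]
 [ 481.706 -415.986    7.   ]]
144.0 1.33
101.0 2.916
142.0 -1.809
100.0 -0.246
opt 0 shift [-254.3 -255.6   -1. ] turn [-0.    -0.002  0.414] deg 24
opt 1 shift [-254.3 -255.6   -1. ] turn [ 0.003 -0.    -2.728] deg 156
[-0.076  0.61   1.625  0.003  0.907 -0.261]
```

3.2 N means light, as expected. Carrying it to the green tray (450.5,-334, yaw 1.333).

```bash
python3 -m creep '[{"translation":[-7,-7,-1],"angular":[0,0,0.02],"jaw":0},{"translation":[-25,-25,-1],"angular":[0,0,0.06],"jaw":0},{"translation":[-52,-52,-1],"angular":[0,0,0.11],"jaw":0},{"translation":[-84,-84,-1],"angular":[0,0,0.17],"jaw":0},{"translation":[-117,-118,-1],"angular":[0,0,0.23],"jaw":0},{"translation":[-150,-151,-1],"angular":[0,0,0.29],"jaw":0},{"translation":[-183,-184,-1],"angular":[0,0,0.34],"jaw":0},{"translation":[-212,-213,-1],"angular":[0,0,0.39],"jaw":0}]'
python3 - <<'E'
from h import *
plan([450.5,-334,105],downR(1.333))
E
```

```text
t: 32.1
ee_pos: [481.7, -286.5, 104.2]
orientation: [-2.441, -1.973, -0.001]
ft_force: [0.5, 0.4, -3.1]
width: 11.6
grasp_force: 30.0
opt 0 shift [-53.  -20.5  -0.8] turn [-0.002 -0.002  0.026] deg 2
opt 1 shift [-53.  -20.5  -0.8] turn [ 0.003 -0.003 -3.115] deg 178
```

```bash
python3 -m creep '[{"translation":[-22,-9,0],"angular":[0,0,0.02],"jaw":0},{"translation":[-38,-15,0],"angular":[0,0,0.026],"jaw":0},{"translation":[-48,-19,0],"angular":[0,0,0.026],"jaw":0},{"translation":[-53,-20.5,0],"angular":[0,0,0.026],"jaw":0},{"translation":[-53,-20.5,0],"angular":[0,0,0.026],"jaw":0},{"translation":[-53,-20.5,0],"angular":[0,0,0.026],"jaw":0},{"translation":[-53,-20.5,0],"angular":[0,0,0.026],"jaw":0},{"translation":[-53,-20.5,0],"angular":[0,0,0.026],"jaw":0}]'
python3 - <<'E'
from h import *
p=(450.5,-334,1.333);plan([p[0],p[1],57],downR(p[2]))
it=ctrl.get_image("top");im=ctrl.get_image("side");o=ctrl.get_obs();z=o["ee_pos"][2]-54
Rk=R.from_rotvec(o["orientation"]).as_matrix();yaw=np.arctan2(Rk[1,0],Rk[0,0]);print("yaw",yaw,"z",z)
q=(o["ee_pos"][0],o["ee_pos"][1],yaw);c=np.zeros((600,800,3),np.uint8)
for x,nm,I,sl in((0,"side",im,(150,250,310,410)),(400,"top",it,(235,325,400,500))):
    t,b,l,r=sl;k=400/(r-l);g=cv2.resize(I[t:b,l:r],None,fx=k,fy=k)[:,:,::-1].copy()
    for pts in(BOX[[1,3,7,5]],BOX[[0,2,6,4]],FLAP[[2,3,7,6]]):
        cv2.polylines(g,[((proj(nm,W(q,pts)+[0,0,z])-[l,t]+.5)*k).astype(int).reshape(-1,1,2)],1,(0,255,0),1)
    cv2.polylines(g,[((proj(nm,W(p,boxpts(-75,75,-55,55,0,14)[[1,3,7,5]]))-[l,t]+.5)*k).astype(int).reshape(-1,1,2)],1,(255,0,255),1)
    c[:len(g),x:x+400]=g
cv2.imwrite("pics/s7.png",c)
E
```

```text
t: 33.1
ee_pos: [453.8, -332.0, 104.4]
orientation: [-2.463, -1.947, -0.002]
ft_force: [0.1, 1.1, -2.7]
width: 11.5
grasp_force: 30.0
opt 0 shift [-2.8 -2.7 47.4] turn [-0.001 -0.002  0.005] deg 0
opt 1 shift [-2.8 -2.7 47.4] turn [ 0.003 -0.001 -3.136] deg 180
yaw 1.3380226834240176 z 50.46306219636135
```

View pics/s7.png

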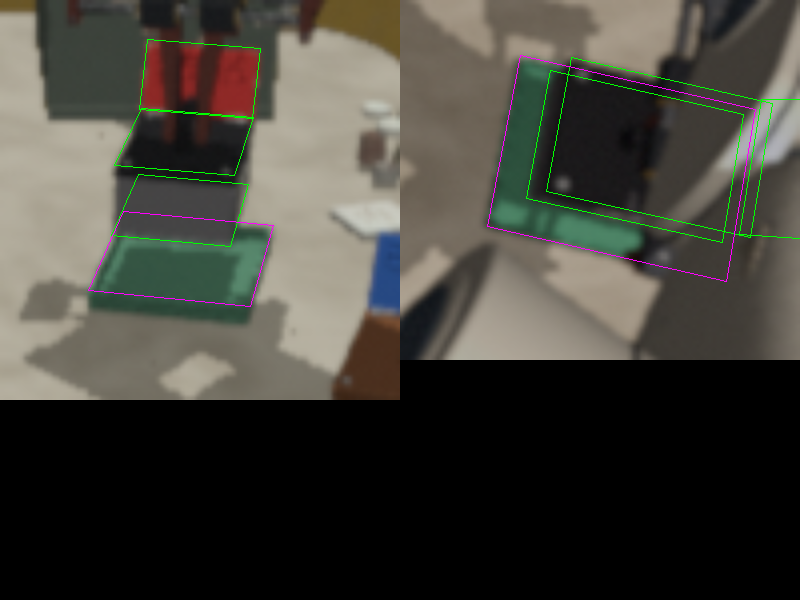

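The held case matches its outline, and the tray outline lies on the green tray. Lowering.

```bash
python3 -m creep '[{"translation":[-2,-2,2],"angular":[0,0,0],"jaw":0},{"translation":[-2.8,-2.7,8],"angular":[0,0,-0.005],"jaw":0},{"translation":[-2.8,-2.7,16],"angular":[0,0,-0.005],"jaw":0},{"translation":[-2.8,-2.7,24],"angular":[0,0,-0.005],"jaw":0},{"translation":[-2.8,-2.7,32],"angular":[0,0,-0.005],"jaw":0},{"translation":[-2.8,-2.7,39],"angular":[0,0,-0.005],"jaw":0},{"translation":[-2.8,-2.7,43],"angular":[0,0,-0.005],"jaw":0},{"translation":[-2.8,-2.7,45],"angular":[0,0,-0.005],"jaw":0}]'
python3 -m creep '[{"translation":[0,0,0.4],"angular":[0,0,0],"jaw":0},{"translation":[0,0,0.8],"angular":[0,0,0],"jaw":0},{"translation":[0,0,1.2],"angular":[0,0,0],"jaw":0},{"translation":[0,0,1.6],"angular":[0,0,0],"jaw":0},{"translation":[0,0,1.9],"angular":[0,0,0],"jaw":0},{"translation":[0,0,2.2],"angular":[0,0,0],"jaw":0},{"translation":[0,0,2.4],"angular":[0,0,0],"jaw":0},{"translation":[0,0,2.4],"angular":[0,0,0],"jaw":0}]'
```

```text
t: 34.2
ee_pos: [450.3, -334.3, 59.2]
orientation: [-2.458, -1.953, -0.002]
ft_force: [0.1, 0.2, -2.5]
width: 11.9
grasp_force: 30.0
t: 35.2
ee_pos: [450.3, -334.3, 57.1]
orientation: [-2.458, -1.953, -0.002]
ft_force: [0.4, -0.8, -3.0]
width: 11.6
grasp_force: 30.0
```

```bash
python3 -m creep '[{"translation":[0,0,0.2],"angular":[0,0,0],"jaw":0},{"translation":[0,0,0.4],"angular":[0,0,0],"jaw":0},{"translation":[0,0,0.6],"angular":[0,0,0],"jaw":0},{"translation":[0,0,0.7],"angular":[0,0,0],"jaw":0},{"translation":[0,0,0.8],"angular":[0,0,0],"jaw":0},{"translation":[0,0,0.8],"angular":[0,0,0],"jaw":0},{"translation":[0,0,0.8],"angular":[0,0,0],"jaw":0},{"translation":[0,0,0.8],"angular":[0,0,0],"jaw":0}]'
```

```text
t: 36.2
ee_pos: [450.3, -334.3, 57.0]
orientation: [-2.458, -1.953, -0.002]
ft_force: [-2.4, 1.8, 8.4]
width: 12.1
grasp_force: 30.0
```

Seated. Open, rise, and move clear.

```bash
python3 -m creep '[{"translation":[0,0,-0.5],"angular":[0,0,0],"jaw":0},{"translation":[0,0,-0.5],"angular":[0,0,0],"jaw":0.2},{"translation":[0,0,-0.5],"angular":[0,0,0],"jaw":0.4},{"translation":[0,0,-0.5],"angular":[0,0,0],"jaw":0.5},{"translation":[0,0,-0.5],"angular":[0,0,0],"jaw":0.5},{"translation":[0,0,-20],"angular":[0,0,0],"jaw":0.5},{"translation":[0,0,-60],"angular":[0,0,0],"jaw":0.5},{"translation":[0,0,-110],"angular":[0,0,0],"jaw":0.5}]'
python3 -m creep '[{"translation":[50,0,-30],"angular":[0,0,0],"jaw":0.5},{"translation":[100,0,-60],"angular":[0,0,0],"jaw":0.5},{"translation":[150,0,-80],"angular":[0,0,0],"jaw":0.5},{"translation":[200,0,-100],"angular":[0,0,0],"jaw":0.5},{"translation":[250,0,-100],"angular":[0,0,0],"jaw":0.5},{"translation":[300,0,-100],"angular":[0,0,0],"jaw":0.5},{"translation":[320,0,-100],"angular":[0,0,0],"jaw":0.5},{"translation":[320,0,-100],"angular":[0,0,0],"jaw":0.5}]'
python3 - <<'E'
from h import *
it=ctrl.get_image("top");im=ctrl.get_image("side")
c=np.zeros((600,800,3),np.uint8);c[:300,:800]=cv2.resize(it[130:310,120:500],(800,300));c[300:,:400]=cv2.resize(im[180:430,190:440],(400,300));c[300:,400:]=cv2.resize(im[160:240,310:410],(400,300))
cv2.imwrite("pics/s8.png",c[:,:,::-1])
E
```

```text
t: 37.2
ee_pos: [450.0, -334.2, 167.9]
orientation: [-2.457, -1.952, -0.001]
ft_force: [0.7, -0.1, 0.3]
width: 44.2
grasp_force: 0.0
t: 38.2
ee_pos: [522.9, -21.9, 268.1]
orientation: [-2.456, -1.957, -0.003]
ft_force: [0.3, 0.4, 0.6]
width: 43.7
grasp_force: 0.0
```

View pics/s8.png

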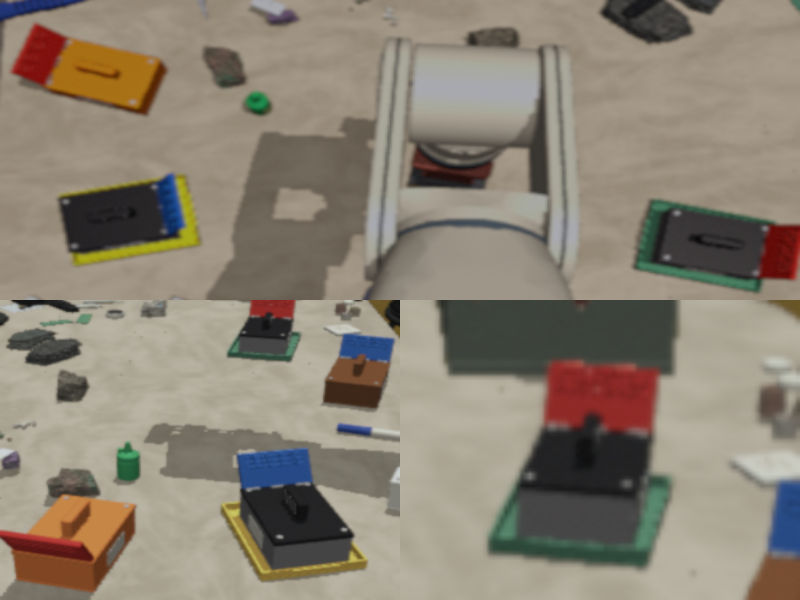

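Both cases lie flat inside their trays: blue in yellow at about (120,215) in the crop, red in green at about (715,245). The stones and bottle stand where they were, and the arm is clear. Handing in.

```bash
python3 -c "
from workcell import ctrl;print(ctrl.close_job())"
```

```text
the job is handed in; nothing more can be done
None
```

I handed the job in at about 38 s: I felt red first, then blue, then set the heavy blue-flap case (about 0.83 kg) flat in the yellow tray and the light red-flap case (about 0.33 kg) flat in the green tray, with the stones and bottle left undisturbed.

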